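Blank off the bench air coupler

ROBOT

A 7-joint arm with a two-finger parallel gripper is mounted at the origin on a cart in front of the work surface, level with it; the furniture and walls round the work are solid. World frame = base frame: x ahead of the robot, y to its left, z up, the work surface at z = 0. Lengths are in m, angles in rad, forces in N, time in s.
With the tool pointing down it reaches from about 0.4 to 0.875 m from the base axis. Payload 4.4 kg.
Tool frame: the origin (TCP) lies where the fingers leave the gripper's body, on its centre line; the fingertips stand 73 mm ahead of it and the grasp point (between the pads) lies 54 mm ahead of it; z points along the fingers, y is the line along which they close (so a half turn about z gives the same grasp; the last joint's range is limited). The gripper opens to 85 mm and grips with 20 to 120 N. Pads are 22 mm wide; open, the fingers measure 114 mm over their backs; the gripper's body (76 mm by 85 mm) begins 54 mm behind the grasp point. The pads swing forward as they close: fully open they stand 13 mm farther back than shut.
Start: joints at [-1.278, 0.628, 0.038, 1.517, -0.027, 0.996, -0.02], TCP at [0.228, 0.609, 0.304] pointing down, gripper open.
Joint ranges: [-3.06, 3.06], [-0.37, 2.12], [-1.25, 1.32], [0.18, 2.47], [-1.1, 4.24], [0.23, 1.98], [-2.94, 2.94]. Speed limits (rad/s): [2.57, 2.57, 3.14, 3.14, 3.14, 3.14, 3.14].

INTERFACE

Orientations are given as [roll, pitch, yaw] about the fixed x, y, z axes, in that order (R = Rz(yaw) Ry(pitch) Rx(roll)).
In Python, from station import arm, optics gives the robot as it stands.
- The arm moves only by the tool servo_tool, never from a script. Its argument "motion" is a list that holds one entry, the list of rows, each a list of 6 numbers: the shift along the tool's x, y, z normalised to -1 to 1, where 1 is 0.5 m, then the turn, a rotation vector about the tool's x, y, z normalised to -1 to 1, where 1 is 2 pi rad. In form: [[[dx, dy, dz, ax, ay, az], ...]]. A call has 1 to 20 rows; each row is the pose to reach, as a shift and turn from the pose commanded when the call began, along the tool's axes at that moment, turning the shorter way round; what a row does not reach only later rows make up. A row lasts 1/12 s, in which the tool goes at most 41.7 mm and 7.16 degrees, less where a joint would pass 70% of its speed; a pose out of reach is approached as far as the arm can. A call with a number of a shift or a turn outside -1 to 1 is refused whole. A call with a gripper value outside its range is refused whole. "hand" is the opening, from 0 (shut) to 1 (fully open), set as the call begins (left out, the last holds). The fingers move at their own pace and stop on an object; "force" is the grip in N (left out, the last holds). Time passes only in rows, so rows that repeat a pose let the fingers close. It gives the time, the measured TCP pose, the force, the opening and the grip force at its end, in the units of the state.
- arm.sense(): the state, without advancing time (a new reading comes with each control period).
- optics.get_image(name): name is "scene" or "top" or "wrist"; returns a dict with "color" (384x512x3 uint8, blue, green, red), "K" (3x3 intrinsics, pixels), "distortion" ([k1, k2, p1, p2, k3] as OpenCV has them; the pictures are not rectified), "R" (3x3) and "t" (3): a world point X has camera coordinates R X + t. Camera axes: x right, y down, z forward; pixel columns grow to the right and rows downward; lengths in m; the calibration is good to about 2 mm. A picture is of the moment at which its call begins. There is no depth.
- arm.hand_in(): hands the job in; it is judged then, once.
The state is a dict: "t": time; "qpos": joint angles; "qvel": joint speeds; "effort": joint torques, N m; "tcp_pos": TCP position; "tcp_rot": TCP orientation; "wrist_force": force on the tool from outside, world axes, zero at the start; "ft_torque": the same for the moment, N m; "finger_gap": finger opening in m; "finger_force": force on a finger pad.
Only numpy, scipy, OpenCV 4.12 (cv2) and the standard library are available. Lean on these libraries where they do the work, as an engineer would, in place of code of your own. Each camera call takes 0.05 s, during which the arm holds its last target. There are 200 camera calls.

TASK

Close off the open air coupler on the bench with the blanking plug that fits it, the slimmer of the two. Stand the plug nose down in the coupler's mouth and let go of it, press the spring sleeve back (down) by its thumb pad so that the plug drops home, then let go so that the sleeve springs fully forward (up) and locks it. Leave the stouter plug standing where it is.

Things in the scene. Friction and masses are not known exactly. Their poses are not given: they have to be found in the camera images.
- slim_plug_head (a point): centre of the round grip head (30 mm in diameter, 24 mm tall) of the slim steel blanking plug, loose, 0.12 kg, standing upright on its nose on the worktop, 72 mm tall. The point is on its axis, 60 mm above its underside. Stem below the head: 22 mm in diameter, with a 12 mm thick groove 10 to 20 mm above the underside. z axis: up out of the head.
- stout_plug_head (a point): the stouter steel blanking plug, loose, standing upright, a bystander: the same form and height, but stem 32 mm and head 40 mm in diameter, too thick for this coupler. This point is the centre of its head, 60 mm above its underside.
- coupler_mouth (a point): centre of the rim of the brass mouth of the fixed air coupler, 64 mm above the worktop, opening upward; outside 45 mm, funnel narrowing from 36 to 25 mm at 10 mm down. A plug put in first stands upright on jaws in the bore, head centre 34 mm above the rim; home, it is 18 mm lower: 16 mm above the rim. 90 x 90 x 20 mm block below. Frame: z up, thumb pad along -x.
- thumb_pad (a point): centre of the flat top of the sleeve's thumb pad, a black block 30 x 30 mm with grey ribs, 70 mm out from the coupler's axis, 70 mm above the worktop with the sleeve forward. Pressed straight down; it moves with the sleeve. Its -x axis points away from the coupler's axis.
- sleeve (a joint): travel of the knurled steel spring sleeve (56 mm in diameter) round the mouth, in m: 0 = fully forward (up), 0.015 = fully back (down, at its stop). About 3 N to start, 7 N at the stop; springs up when let go. From 0.009 on the jaws clear the bore and the plug falls home by its weight; as the sleeve rises they lock in its groove.
Things that resemble listed ones, but are neither listed nor needed, are in the scene too. Leave any yellow look-alike of the part that bears slim_plug_head alone.

How it is judged:
By the outcome, as a careful person would: the job done as asked, in the order asked, and still so for the second after the job is handed in, with the robot touching nothing.
It also fails if it takes over 48 s, if anything falls off the work surface, if the arm or the gripper's body presses on something with over 40 N, if the wrist force passes 120 N, or if a joint passes its speed limit or range.

## Working session

There is one attempt and no reset: what is moved stays moved. The work goes in short steps, Python scripts to look and compute and a tool call to move; the robot and the scene stay as the last step left them, time stands still between calls to the robot, and variables do not carry over. Pictures are saved under pics/ and viewed, at most 10 in all, crops included, and the job is handed in when it is done.

Besides the shell and the picture viewer there is one more tool, called after "Call:" as name(argument=value, ...), one argument or row to a line, values as JSON. servo_tool: Moves the arm, as the interface text tells. Scaled input: -1 to 1 covers 0.5 m each way for a shift and 2 pi rad each way for a turn. Its arguments: {"type":"object","properties":{"motion":{"type":"array"},"hand":{"type":"number"},"force":{"type":"number"}},"required":["motion"]}

```bash
mkdir -p pics
cat > h.py <<'E'
import numpy as np, cv2
from station import arm, optics
def snap(n,f):
    d=optics.get_image(n); cv2.imwrite(f,d["color"]); np.savez(f[:-4]+".npz",**{k:np.array(d[k]) for k in("K","distortion","R","t")}); return d
def ld(f): return dict(np.load(f[:-4]+".npz"))
def px2w(d,u,v,z):
    p=cv2.undistortPoints(np.array([[[u,v]]],float),d["K"],d["distortion"])[0,0]
    r=d["R"].T@np.array([p[0],p[1],1]); c=-d["R"].T@d["t"].ravel()
    return c+r*(z-c[2])/r[2]
def w2px(d,X): return cv2.projectPoints(np.array([X],float),cv2.Rodrigues(d["R"])[0],d["t"].ravel(),d["K"],d["distortion"])[0].ravel()
E
python3 - <<'E'
from h import *
a=snap("scene","pics/s0.png")["color"];b=snap("top","pics/t0.png")["color"]
print(arm.sense())
for n in("s0","t0"):
    d=ld(f"pics/{n}.png");print((-d["R"].T@d["t"].ravel()).round(3),d["R"].round(2).tolist())
E
```

```text
{'t': 0.1, 'qpos': array([-1.27778001,  0.62924553,  0.03842497,  1.51827468, -0.02701852,
        0.99629981, -0.01999258]), 'qvel': array([-0.00047682, -0.00087679, -0.00036754, -0.00400296,  0.00184582,
       -0.00055503,  0.00034691]), 'effort': array([ 2.58369262e-03, -5.64534330e+01,  1.23061538e+00, -1.93975103e+01,
        1.13365974e-02,  5.43152564e-03, -7.82371501e-07]), 'tcp_pos': array([0.22805994, 0.60820854, 0.30308369]), 'tcp_rot': array([-3.13988219e+00, -1.01863387e-05,  2.78278953e+00]), 'wrist_force': array([ 0.2321034 , -0.90891383, -0.63969572]), 'ft_torque': array([-0.00782004, -0.00091247, -0.03709733]), 'finger_force': 0.0, 'finger_gap': 0.08497768182810465}
[-0.365 -0.66   0.702] [[0.53, -0.85, -0.01], [-0.46, -0.27, -0.85], [0.71, 0.46, -0.53]]
[ 0.325 -0.105  1.442] [[-0.01, -1.0, -0.02], [-0.99, 0.01, -0.14], [0.14, 0.02, -0.99]]
```

View pics/s0.png

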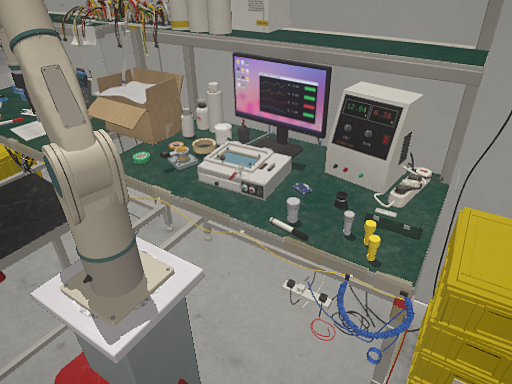

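View pics/t0.png

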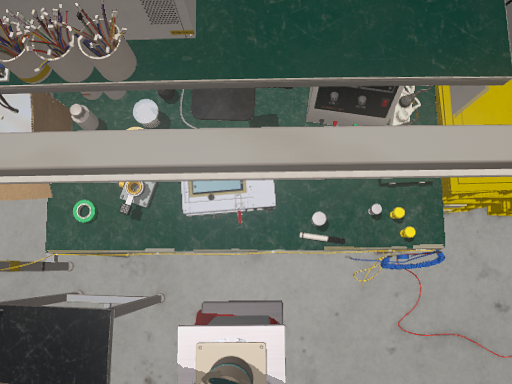

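Scene: the coupler is at about (180,152) with its pad towards the robot, the stout plug at (293,208) and the slim plug at (348,222); yellow look-alikes are at (370,230) and (374,247). In the top view these are the coupler (133,188), pad (127,208), stout (319,218) and slim (376,210). A shelf beam crosses rows 130-180.

Run:
```python
from h import *
t=ld("pics/t0.png");s=ld("pics/s0.png")
print("tcp px",w2px(t,[.228,.609,.304]),w2px(s,[.228,.609,.304]))
for n,u,v,z in(("slim",376,209,.072),("stout",319,218,.072),("mouth",133,187,.064),("pad",127,209,.07),("edge",250,250,0)):
    X=px2w(t,u,v,z);print(n,X.round(3),w2px(s,X).round(0))
for n,u,v,z in(("slim",349,213,.072),("stout",293,200,.072),):print(n,px2w(s,u,v,z).round(3))
# beam: for heights, x of lower edge row 180 & where it projects in scene
for z in(.3,.4,.5,.6,.7,.8):
    X=px2w(t,300,180,z);Y=px2w(t,300,128,z);print(z,X.round(3),w2px(s,X).round(0),Y.round(3),w2px(s,Y).round(0))
a=cv2.imread("pics/t0.png")
c1=cv2.resize(a[165:235,75:175],None,fx=7,fy=7,interpolation=2)[:, :400*2]
c2=cv2.resize(cv2.imread("pics/s0.png")[130:180,130:230],None,fx=7,fy=7,interpolation=2)
c3=np.vstack([c1[70:300+70,:],c2[:290]]);cv2.imwrite("pics/c1.png",c3[:600])
```

```text
tcp px [-29.93438971 308.13167434] [ 33.09741866 100.28150125]
slim [ 0.484 -0.427  0.072] [349. 213.]
stout [ 0.46  -0.262  0.072] [293. 200.]
mouth [0.559 0.281 0.064] [181. 148.]
pad [0.494 0.295 0.07 ] [166. 153.]
edge [ 0.373 -0.06   0.   ] [224. 213.]
slim [ 0.483 -0.428  0.072]
stout [ 0.459 -0.261  0.072]
0.3 [ 0.53  -0.192  0.3  ] [286. 116.] [ 0.66  -0.195  0.3  ] [307. 103.]
0.4 [ 0.512 -0.185  0.4  ] [282.  84.] [ 0.631 -0.188  0.4  ] [302.  73.]
0.5 [ 0.494 -0.177  0.5  ] [277.  47.] [ 0.602 -0.18   0.5  ] [296.  40.]
0.6 [ 0.476 -0.169  0.6  ] [271.   5.] [ 0.572 -0.172  0.6  ] [290.   1.]
0.7 [ 0.458 -0.162  0.7  ] [264. -42.] [ 0.543 -0.164  0.7  ] [283. -42.]
0.8 [ 0.44  -0.154  0.8  ] [256. -96.] [ 0.513 -0.156  0.8  ] [274. -93.]
```

View pics/c1.png

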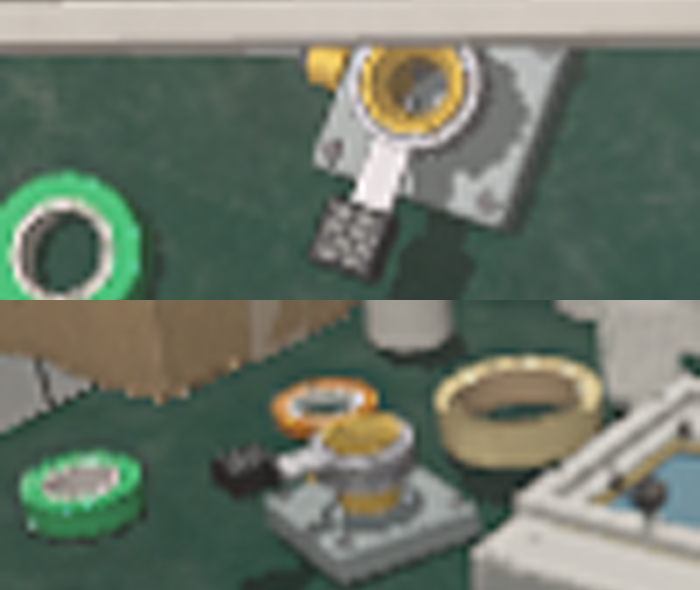

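```bash
cat > fk.py <<'E'
import numpy as np
pi=np.pi
DH=[(0,0,.267),(-pi/2,0,0),(pi/2,0,.293),(pi/2,.0525,0),(pi/2,.0775,.3425),(pi/2,0,0),(-pi/2,.076,.097)]
def fk(q):
    T=np.eye(4);P=[]
    for (al,a,d),th in zip(DH,q):
        c,s,ca,sa=np.cos(th),np.sin(th),np.cos(al),np.sin(al)
        T=T@np.array([[c,-s,0,a],[s*ca,c*ca,-sa,-d*sa],[s*sa,c*sa,ca,d*ca],[0,0,0,1]]);P.append(T[:3,3].copy())
    return P,T
E
python3 - <<'E'
from fk import *
q=[-1.278, 0.628, 0.038, 1.517, -0.027, 0.996, -0.02]
P,T=fk(q);print(np.round(P,3),T.round(3));print(np.hypot(*T[:2,3]),np.arctan2(T[1,3],T[0,3]))
from h import *
t=ld("pics/t0.png");s=ld("pics/s0.png")
from scipy.spatial.transform import Rotation as R
print(R.from_euler('xyz',arm.sense()['tcp_rot']).as_matrix().round(3))
m=px2w(t,134.3,187.6,.064);p=px2w(t,125.4,209,.07);print(m,p,np.linalg.norm((m-p)[:2]),np.degrees(np.arctan2(*(p-m)[1::-1])))
g=cv2.cvtColor(cv2.imread("pics/s0.png"),6)
print(g[20:100,278].tolist())
print("bench edge/back etc",px2w(t,47,240,0),px2w(t,443,240,0))
E
```

```text
[[ 0.     0.     0.267]
 [ 0.     0.     0.267]
 [ 0.05  -0.165  0.504]
 [ 0.064 -0.205  0.473]
 [ 0.167 -0.502  0.318]
 [ 0.167 -0.502  0.318]
 [ 0.189 -0.564  0.213]] [[ 0.351 -0.936 -0.034  0.189]
 [-0.93  -0.353  0.101 -0.564]
 [-0.106 -0.003 -0.994  0.213]
 [ 0.     0.     0.     1.   ]]
0.5946336405312582 -1.2470469847638657
[[-0.936  0.351 -0.001]
 [ 0.351  0.936 -0.002]
 [ 0.    -0.002 -1.   ]]
[0.55741605 0.27667227 0.064     ] [0.49356696 0.29977811 0.07      ] 0.06790129597021469 160.10572232324307
[143, 144, 144, 143, 142, 142, 143, 144, 146, 126, 56, 62, 66, 66, 67, 66, 67, 67, 65, 62, 57, 119, 144, 129, 124, 139, 149, 128, 115, 118, 117, 117, 116, 115, 115, 115, 115, 112, 87, 64, 49, 43, 36, 146, 153, 151, 151, 152, 151, 152, 152, 152, 152, 151, 151, 173, 179, 183, 159, 51, 38, 46, 49, 64, 63, 51, 43, 43, 47, 47, 47, 54, 74, 66, 50, 45, 46, 46, 46, 44]
bench edge/back etc [0.40934004 0.56307356 0.        ] [ 0.39497257 -0.64324823  0.        ]
```

```bash
cat >> h.py <<'E'
from scipy.spatial.transform import Rotation as Ro
def row(pos,az,cmd=None):
    """scaled row from current pose to pos, tool down with closing axis (tool y) at azimuth az deg"""
    s=arm.sense(); p,r=cmd if cmd else (s['tcp_pos'],s['tcp_rot'])
    R0=Ro.from_euler('xyz',r); best=None
    for a in(az,az+180):
        c,sn=np.cos(np.radians(a)),np.sin(np.radians(a))
        T=Ro.from_matrix(np.array([[-sn,c,0],[c,sn,0],[0,0,-1.]]).T if 0 else np.column_stack([[-sn,c,0],[c,sn,0],[0,0,-1]]))
        v=(R0.inv()*T).as_rotvec()
        if best is None or np.linalg.norm(v)<np.linalg.norm(best): best=v
    return np.r_[R0.inv().apply(np.array(pos)-p)/.5,best/(2*np.pi)].round(4).tolist()
E
python3 - <<'E'
from h import *
t=ld("pics/t0.png")
for z in(.4,.5,.6):
    X=px2w(t,300,88,z);print(z,X.round(3),w2px(ld("pics/s0.png"),X))
print(row([.46,.1,.304],30)); print(row([.484,-.427,.25],0))
E
```

```text
0.4 [ 0.725 -0.19   0.4  ] [315.9291372  66.3819598]
0.5 [ 0.687 -0.182  0.5  ] [310.25986372  34.81006655]
0.6 [ 0.648 -0.174  0.6  ] [303.7124806   -1.24045871]
[-0.7913, -0.7888, -0.0005, -0.0003, 0.0001, 0.1096]
[-1.2063, -1.7586, 0.1092, -0.0002, 0.0002, 0.1929]
```

Call:
servo_tool(
  motion=[
    [[-0.79,-0.79,0,0,0,0.11],[-0.79,-0.79,0,0,0,0.11],[-0.79,-0.79,0,0,0,0.11],[-0.79,-0.79,0,0,0,0.11],[-0.79,-0.79,0,0,0,0.11],[-0.79,-0.79,0,0,0,0.11],[-0.79,-0.79,0,0,0,0.11],[-0.79,-0.79,0,0,0,0.11],[-0.79,-0.79,0,0,0,0.11],[-0.79,-0.79,0,0,0,0.11],[-0.79,-0.79,0,0,0,0.11],[-0.79,-0.79,0,0,0,0.11],[-0.79,-0.79,0,0,0,0.11],[-0.79,-0.79,0,0,0,0.11]],
  ],
  hand=0.65,
)

```text
t: 1.27
tcp_pos: [0.461, 0.0941, 0.3041]
tcp_rot: [3.142, 0.003, 2.085]
wrist_force: [-0.4, -0.3, 0.1]
finger_gap: 0.0553
finger_force: 0.0
```

Run:
```python
from h import *
print(row([.484,-.427,.22],0)); s=arm.sense();print(s['tcp_pos'],s['t'],s['qpos'].round(2),s['finger_gap'])
```

```text
[-0.9297, -0.4722, 0.171, 0.0001, 0.0005, 0.0818]
[0.46104069 0.09411483 0.30409505] 1.2667 [-0.47  0.39  0.28  2.01 -0.15  0.77  0.41] 0.055347102025369826
```

Call:
servo_tool(
  motion=[
    [[-0.93,-0.472,0.17,0,0,0.082],[-0.93,-0.472,0.17,0,0,0.082],[-0.93,-0.472,0.17,0,0,0.082],[-0.93,-0.472,0.17,0,0,0.082],[-0.93,-0.472,0.17,0,0,0.082],[-0.93,-0.472,0.17,0,0,0.082],[-0.93,-0.472,0.17,0,0,0.082],[-0.93,-0.472,0.17,0,0,0.082],[-0.93,-0.472,0.17,0,0,0.082],[-0.93,-0.472,0.17,0,0,0.082],[-0.93,-0.472,0.17,0,0,0.082],[-0.93,-0.472,0.17,0,0,0.082],[-0.93,-0.472,0.17,0,0,0.082],[-0.93,-0.472,0.17,0,0,0.082],[-0.93,-0.472,0.17,0,0,0.082],[-0.93,-0.472,0.17,0,0,0.082]],
  ],
)

```text
t: 2.6
tcp_pos: [0.486, -0.4195, 0.2182]
tcp_rot: [-3.141, -0.002, 1.577]
wrist_force: [0.7, 1.3, -0.2]
finger_gap: 0.0554
finger_force: 0.0
```

Run:
```python
from h import *
w=snap("wrist","pics/w1.png");s=snap("scene","pics/s1.png")
print(arm.sense()['tcp_pos'],w2px(w,[.484,-.427,.072]))
cv2.imwrite("pics/v1.png",np.hstack([cv2.resize(w["color"],(400,300)),cv2.resize(s["color"],(400,300))]))
```

```text
[ 0.48669369 -0.41869077  0.21882157] [253.17080101 215.29211573]
```

View pics/v1.png

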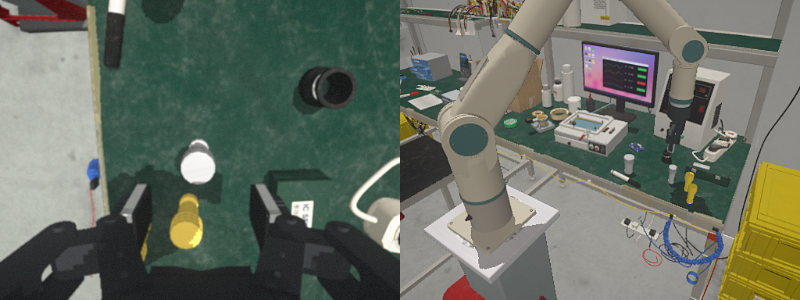

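Wrist view (half left): slim plug head at full-resolution (253,214), exactly where predicted; the yellow look-alike is at -y beside it, clear of the finger planes. Scene: the arm is clear of the shelf.

Run:
```python
from h import *
w=ld("pics/w1.png")
print(px2w(w,253.4,214,.072),row([.484,-.427,.15],0),row([.484,-.427,.114],0))
```

```text
[ 0.484149   -0.42609571  0.072     ] [-0.0168, -0.0055, 0.1376, 0.0, -0.0003, 0.0012] [-0.0169, -0.0055, 0.2096, 0.0, -0.0003, 0.0012]
```

Call:
servo_tool(
  motion=[
    [[-0.012,-0.005,0.06,0,0,0],[-0.012,-0.005,0.11,0,0,0],[-0.012,-0.005,0.14,0,0,0],[-0.012,-0.005,0.15,0,0,0],[-0.012,-0.005,0.15,0,0,0]],
  ],
)

```text
t: 3.12
tcp_pos: [0.4837, -0.4248, 0.1429]
tcp_rot: [-3.14, -0.002, 1.578]
wrist_force: [-0.0, 0.4, -0.5]
finger_gap: 0.0555
finger_force: 0.0
```

Run:
```python
from h import *
print(row([.484,-.4265,.116],0))
```

```text
[-0.0035, 0.0006, 0.0538, -0.0003, -0.0004, 0.0012]
```

Call:
servo_tool(
  motion=[
    [[-0.003,0,0.027,0,0,0],[-0.003,0,0.054,0,0,0],[-0.003,0,0.054,0,0,0],[-0.003,0,0.054,0,0,0]],
  ],
)

```text
t: 3.45
tcp_pos: [0.4832, -0.4278, 0.1161]
tcp_rot: [-3.14, -0.001, 1.576]
wrist_force: [-0.4, 0.3, -0.8]
finger_gap: 0.0554
finger_force: 0.0
```

Call:
servo_tool(
  motion=[
    [[0,0,0,0,0,0],[0,0,0,0,0,0],[0,0,0,0,0,0],[0,0,0,0,0,0],[0,0,0,0,0,0],[0,0,0,0,0,0]],
  ],
  hand=0,
  force=40,
)

```text
t: 3.95
tcp_pos: [0.4838, -0.4286, 0.1176]
tcp_rot: [3.141, 0.001, 1.576]
wrist_force: [0.5, 0.3, 5.1]
finger_gap: 0.0291
finger_force: 39.6
```

Run:
```python
from h import *
s=arm.sense();print(s['qpos'].round(2));print(row([.484,-.427,.27],0)); print(row([.49,-.05,.27],25),row([.54,.26,.25],50))
```

```text
[ 0.52  0.87  0.28  1.67 -0.35  0.65  0.99]
[0.003, 0.0007, -0.3048, 0.0001, 0.0001, 0.0009]
[0.7569, 0.0168, -0.3054, 0.0001, 0.0002, -0.0686] [1.3763, 0.1202, -0.2658, 0.0001, 0.0002, -0.138]
```

Call:
servo_tool(
  motion=[
    [[0,0,-0.07,0,0,0],[0,0,-0.14,0,0,0],[0,0,-0.22,0,0,0],[0.03,0,-0.3,0,0,0],[0.76,0.017,-0.305,0,0,-0.07],[0.76,0.017,-0.305,0,0,-0.07],[0.76,0.017,-0.305,0,0,-0.07],[0.76,0.017,-0.305,0,0,-0.07],[0.76,0.017,-0.305,0,0,-0.07],[0.76,0.017,-0.305,0,0,-0.07],[0.76,0.017,-0.305,0,0,-0.07],[0.76,0.017,-0.305,0,0,-0.07],[0.76,0.017,-0.305,0,0,-0.07],[0.76,0.017,-0.305,0,0,-0.07]],
  ],
)

```text
t: 5.12
tcp_pos: [0.4897, -0.0396, 0.2689]
tcp_rot: [3.141, -0.005, 2.028]
wrist_force: [0.6, 0.1, -1.0]
finger_gap: 0.029
finger_force: 39.9
```

Run:
```python
from h import *
s=arm.sense();print(s['qpos'].round(2),s['finger_gap']);print(row([.53,.25,.25],55))
```

```text
[-0.16  0.47  0.26  1.99 -0.19  0.71  0.68] 0.028975287136907994
[0.484, 0.3279, 0.0405, 0.0003, -0.0008, -0.0801]
```

Call:
servo_tool(
  motion=[
    [[0.484,0.328,0.04,0,0,-0.08],[0.484,0.328,0.04,0,0,-0.08],[0.484,0.328,0.04,0,0,-0.08],[0.484,0.328,0.04,0,0,-0.08],[0.484,0.328,0.04,0,0,-0.08],[0.484,0.328,0.04,0,0,-0.08],[0.484,0.328,0.04,0,0,-0.08],[0.484,0.328,0.04,0,0,-0.08],[0.484,0.328,0.04,0,0,-0.08],[0.484,0.328,0.04,0,0,-0.08],[0.484,0.328,0.04,0,0,-0.08]],
  ],
)

```text
t: 6.03
tcp_pos: [0.5337, 0.2387, 0.2492]
tcp_rot: [-3.14, 0.0, 2.517]
wrist_force: [-1.1, -0.2, -0.2]
finger_gap: 0.029
finger_force: 40.0
```

Run:
```python
from h import *
w=snap("wrist","pics/w2.png");s=snap("scene","pics/s2.png")
print(arm.sense()['tcp_pos'],arm.sense()['tcp_rot'],w2px(w,[.5575,.277,.064]),w2px(w,[.4935,.3,.07]))
cv2.imwrite("pics/v2.png",np.hstack([w["color"],cv2.resize(s["color"][:,:],(288,216))[[*range(216)]+[0]*168]]))
```

```text
[0.53393403 0.23879445 0.24950723] [-3.14080425e+00  4.35987836e-04  2.51599345e+00] [315.39009825 184.59057677] [293.93119599  96.27900815]
```

View pics/v2.png

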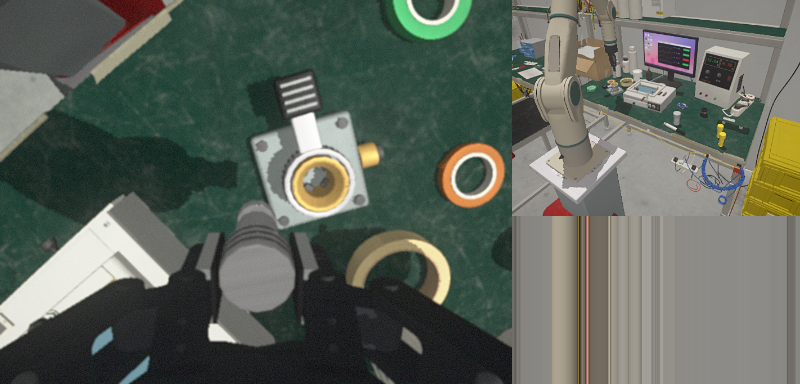

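Wrist view: mouth centre at ~(321,184), pad ~(298,92), held plug with head ~(256,285), upright.

Run:
```python
from h import *
d=ld("pics/w2.png");im=cv2.imread("pics/w2.png")
h=cv2.cvtColor(im,cv2.COLOR_BGR2HSV)[145:225,280:362]
m=cv2.inRange(h,(12,80,60),(35,255,255));n,l,st,_=cv2.connectedComponentsWithStats(m)
i=1+st[1:,4].argmax();c=cv2.findContours((l==i).astype('uint8'),0,1)[0][0]
e=cv2.fitEllipse(cv2.convexHull(c));u,v=e[0][0]+280,e[0][1]+145
print(e,u,v);M=px2w(d,u,v,.064);P=px2w(d,298,93,.07);print(M,P,np.linalg.norm((M-P)[:2]),np.degrees(np.arctan2(*(P-M)[1::-1])))
for rr in(.0225,):print([w2px(d,M+[rr*np.cos(a),rr*np.sin(a),0]).round(0).tolist() for a in np.arange(4)*np.pi/2])
s=arm.sense();p=s['tcp_pos']
print("plug pred: headtop",w2px(d,p-[0,0,.0456]),"nose",w2px(d,p-[0,0,.1176]))
g=cv2.cvtColor(cv2.imread("pics/t0.png"),cv2.COLOR_BGR2HSV)
print(row([M[0],M[1],.25],60),s['qpos'].round(2))
```

```text
((39.808589935302734, 38.22061538696289), (55.778953552246094, 57.39178466796875), 67.54116821289062) 319.80858993530273 183.2206153869629
[0.55858128 0.28034837 0.064     ] [0.49331343 0.30359023 0.07      ] 0.06928257959272603 160.39920216516612
[[335.0, 206.0], [345.0, 166.0], [303.0, 160.0], [296.0, 200.0]]
plug pred: headtop [256.81578367 283.07989462] nose [256.88727381 218.48271022]
[0.0087, 0.0962, -0.0011, -0.0001, 0.0001, -0.0162] [-0.55  0.6   0.13  1.76 -0.1   0.78  0.57]
```

Call:
servo_tool(
  motion=[
    [[0.008,0.09,0,0,0,-0.016],[0.008,0.09,0.01,0,0,-0.016],[0.008,0.09,0.03,0,0,-0.016],[0.008,0.09,0.05,0,0,-0.016],[0.008,0.09,0.07,0,0,-0.016],[0.008,0.09,0.07,0,0,-0.016],[0.008,0.09,0.07,0,0,-0.016]],
  ],
)

```text
t: 6.72
tcp_pos: [0.5561, 0.2784, 0.2134]
tcp_rot: [-3.139, -0.001, 2.618]
wrist_force: [0.1, -0.7, -0.9]
finger_gap: 0.0286
finger_force: 40.2
```

Run:
```python
from h import *
print(row([.5585,.280,.18],60),row([.5585,.280,.158],60),arm.sense()['tcp_rot'])
```

```text
[-0.0027, 0.0053, 0.0668, -0.0004, -0.0002, -0.0] [-0.0028, 0.0054, 0.1108, -0.0004, -0.0002, -0.0] [-3.13914382e+00 -1.06516619e-03  2.61798760e+00]
```

Call:
servo_tool(
  motion=[
    [[-0.003,0.005,0.02,0,0,0],[-0.003,0.005,0.04,0,0,0],[-0.003,0.005,0.06,0,0,0],[-0.003,0.005,0.08,0,0,0],[-0.003,0.005,0.095,0,0,0],[-0.003,0.005,0.105,0,0,0],[-0.003,0.005,0.11,0,0,0],[-0.003,0.005,0.11,0,0,0]],
  ],
)

```text
t: 7.38
tcp_pos: [0.5591, 0.2809, 0.1586]
tcp_rot: [-3.141, -0.0, 2.619]
wrist_force: [0.6, 0.9, -1.5]
finger_gap: 0.029
finger_force: 40.8
```

Call:
servo_tool(
  motion=[
    [[0,0,0.003,0,0,0],[0,0,0.005,0,0,0],[0,0,0.005,0,0,0]],
  ],
)

```text
t: 7.63
tcp_pos: [0.5593, 0.2811, 0.157]
tcp_rot: [3.141, 0.0, 2.619]
wrist_force: [1.2, -0.5, -2.1]
finger_gap: 0.0289
finger_force: 40.8
```

Call:
servo_tool(
  motion=[
    [[0,0,0,0,0,0],[0,0,0,0,0,0],[0,0,0,0,0,0],[0,0,0,0,0,0],[0,0,0,0,0,0]],
  ],
  hand=0.65,
)

```text
t: 8.05
tcp_pos: [0.5592, 0.2814, 0.1571]
tcp_rot: [3.141, -0.0, 2.62]
wrist_force: [0.8, -0.0, -0.2]
finger_gap: 0.0557
finger_force: 0.0
```

Run:
```python
from h import *
print(row([.5585,.280,.235],60))
w=snap("wrist","pics/w3.png")
cv2.imwrite("pics/w3c.png",w["color"])
```

```text
[-0.0002, -0.003, -0.1559, 0.0, -0.0, 0.0002]
```

View pics/w3c.png

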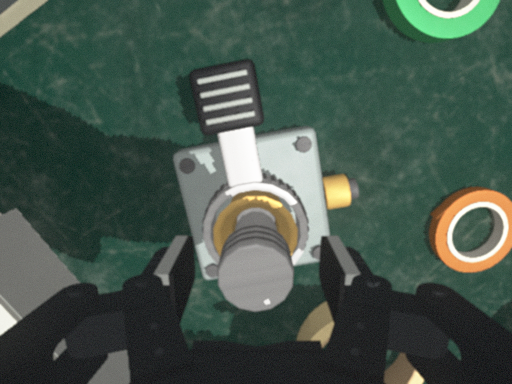

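The plug stands upright in the mouth (head ~(257,275)), the fingers are clear, and the pad centre is at ~(227,97).

Call:
servo_tool(
  motion=[
    [[0,-0.002,-0.05,0,0,0],[0,-0.002,-0.1,0,0,0],[0,-0.002,-0.16,0,0,0],[0,-0.002,-0.16,0,0,0]],
  ],
)

```text
t: 8.43
tcp_pos: [0.5615, 0.2815, 0.2426]
tcp_rot: [3.133, 0.005, 2.619]
wrist_force: [1.1, 0.5, 1.1]
finger_gap: 0.0555
finger_force: 0.0
```

Run:
```python
from h import *
d=ld("pics/w3.png");print(px2w(d,227,97,.07))
print(row([.491,.304,.20],70),row([.491,.304,.155],70))
```

```text
[0.49440161 0.30377566 0.07      ]
[0.1451, -0.0321, 0.0842, 0.0013, 0.001, -0.0276] [0.1456, -0.0329, 0.1742, 0.0013, 0.001, -0.0276]
```

Call:
servo_tool(
  motion=[
    [[0.07,-0.016,0,0,0,-0.014],[0.144,-0.032,0,0,0,-0.028],[0.144,-0.032,0.04,0,0,-0.028],[0.144,-0.032,0.1,0,0,-0.028],[0.144,-0.032,0.12,0,0,-0.028],[0.144,-0.032,0.12,0,0,-0.028],[0.144,-0.032,0.12,0,0,-0.028]],
  ],
  hand=0,
)

```text
t: 9.02
tcp_pos: [0.4886, 0.302, 0.1767]
tcp_rot: [-3.141, -0.0, 2.795]
wrist_force: [-0.5, -0.3, 0.1]
finger_gap: -0.0001
finger_force: 0.0
```

Run:
```python
from h import *
s=arm.sense();print(s['tcp_pos'],s['finger_gap'],row([.492,.304,.143],70),row([.492,.304,.128],70))
```

```text
[0.48862968 0.30199891 0.17668483] -7.708200731675604e-05 [-0.005, 0.0061, 0.0674, -0.0002, -0.0001, 0.0003] [-0.005, 0.0062, 0.0974, -0.0002, -0.0001, 0.0003]
```

Call:
servo_tool(
  motion=[
    [[-0.004,0.006,0.03,0,0,0],[-0.004,0.006,0.055,0,0,0],[-0.004,0.006,0.07,0,0,0],[-0.004,0.006,0.08,0,0,0],[-0.004,0.006,0.086,0,0,0],[-0.004,0.006,0.091,0,0,0],[-0.004,0.006,0.091,0,0,0],[-0.004,0.006,0.091,0,0,0]],
  ],
)

```text
t: 9.68
tcp_pos: [0.4922, 0.3046, 0.1326]
tcp_rot: [3.14, 0.002, 2.795]
wrist_force: [-0.4, -0.7, 5.0]
finger_gap: -0.0001
finger_force: 2.9
```

Run:
```python
from h import *
s=arm.sense();print(s['tcp_pos'],s['wrist_force'])
w=snap("wrist","pics/w4.png");sc=snap("scene","pics/s4.png")
cv2.imwrite("pics/v4.png",np.hstack([w["color"],cv2.resize(sc["color"][110:180,140:193],(288,384),interpolation=2)]))
```

```text
[0.49216072 0.30460536 0.13260393] [-0.42557878 -0.66818193  4.95315503]
```

View pics/v4.png

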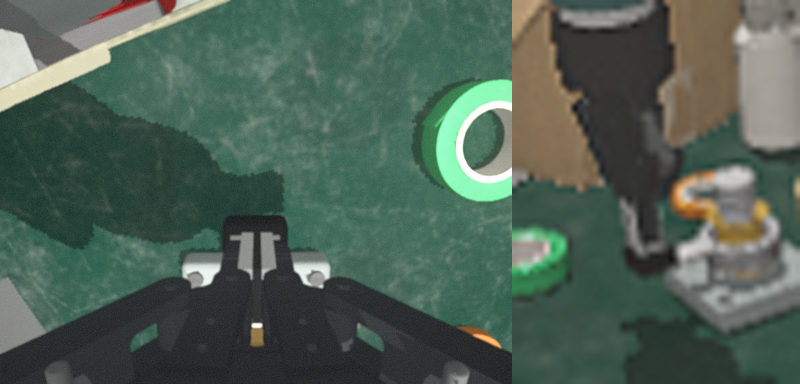

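The fingertips sit on the pad and the sleeve is pressed about 10 mm; whether the plug has dropped isn't clear, so press further towards the stop.

Call:
servo_tool(
  motion=[
    [[0,0,0.003,0,0,0],[0,0,0.006,0,0,0],[0,0,0.008,0,0,0],[0,0,0.008,0,0,0],[0,0,0.008,0,0,0],[0,0,0.008,0,0,0],[0,0,0.008,0,0,0],[0,0,0.008,0,0,0]],
  ],
)

```text
t: 10.45
tcp_pos: [0.4921, 0.3046, 0.1289]
tcp_rot: [3.14, 0.002, 2.795]
wrist_force: [-0.1, -0.4, 7.3]
finger_gap: -0.0
finger_force: 3.5
```

Run:
```python
from h import *
s=arm.sense();print(s['tcp_pos'],s['wrist_force'])
sc=snap("scene","pics/s5.png");tp=snap("top","pics/t5.png")
f=lambda a:cv2.resize(a,(380,500),interpolation=2)
cv2.imwrite("pics/v5.png",np.hstack([f(cv2.imread("pics/s4.png")[115:178,155:203]),f(sc["color"][115:178,155:203])]))
```

```text
[0.49213702 0.3046439  0.12891434] [-0.14135754 -0.3621015   7.29291485]
```

View pics/v5.png

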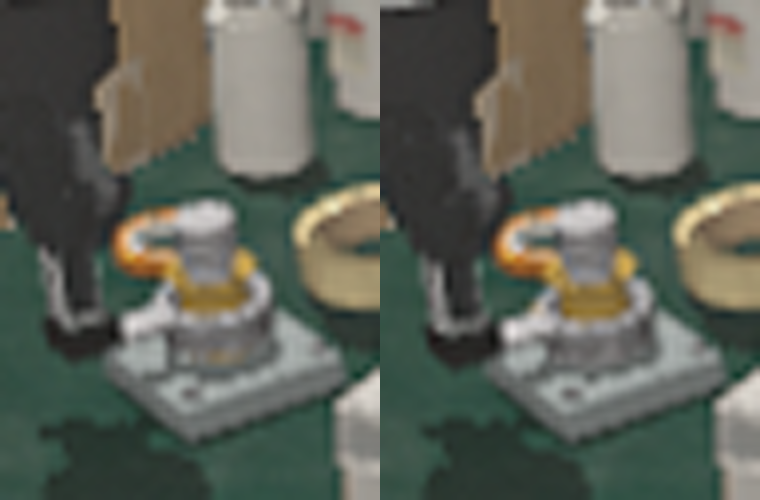

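Both pictures show the head top at about scene (181.5,142); compare with the projections of standing and home.

Run:
```python
from h import *
s=ld("pics/s5.png")
for z in(.092,.110,.064):print(z,w2px(s,[.5586,.280,z]).round(1))
print(row([.492,.304,.2],70))
```

```text
0.092 [179.9 141.6]
0.11 [179.3 137.4]
0.064 [180.8 148.2]
[-0.0004, -0.0011, -0.1421, 0.0003, 0.0003, 0.0004]
```

The head top matches home (141.6). Release straight up.

Call:
servo_tool(
  motion=[
    [[0,0,-0.02,0,0,0],[0,0,-0.04,0,0,0],[0,0,-0.08,0,0,0],[0,0,-0.14,0,0,0],[-0.05,0,-0.22,0,0,0],[-0.05,0,-0.25,0,0,0],[-0.05,0,-0.25,0,0,0],[-0.05,0,-0.25,0,0,0]],
  ],
)

```text
t: 11.22
tcp_pos: [0.515, 0.2961, 0.2543]
tcp_rot: [3.139, 0.001, 2.795]
wrist_force: [-0.8, 0.7, -0.1]
finger_gap: 0.0
finger_force: 0.0
```

Run:
```python
from h import *
s=arm.sense();print(s['tcp_pos'],s['wrist_force'])
w=snap("wrist","pics/w6.png");sc=snap("scene","pics/s6.png");tp=snap("top","pics/t6.png")
f=lambda a:cv2.resize(a,(380,500),interpolation=2)
t0=cv2.imread("pics/t0.png")
cv2.imwrite("pics/v6.png",np.hstack([f(sc["color"][115:178,155:203]),f(tp["color"][170:230,110:156])]))
d=ld("pics/s6.png");print([w2px(d,[.493,.3035,z]).round(1).tolist() for z in(.07,.055)])
```

```text
[0.51499298 0.29606465 0.25426762] [-0.83918486  0.70294096 -0.1496355 ]
[[164.2, 152.1], [164.7, 155.6]]
```

View pics/v6.png

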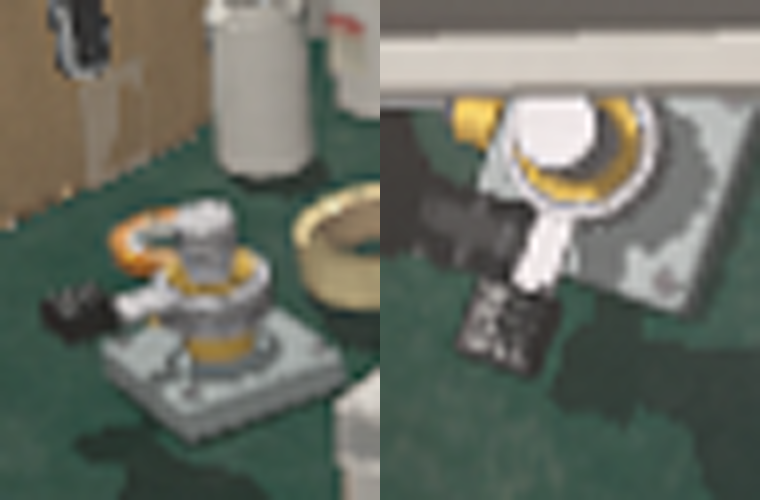

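Head near home and pad raised; check the pad numerically against its original picture.

Run:
```python
from h import *
a=cv2.imread("pics/s0.png").astype('f4');b=cv2.imread("pics/s6.png").astype('f4')
c=lambda i,x:cv2.cvtColor(i,6)[145:163,157:177]
print("scene shift",cv2.phaseCorrelate(c(a,0),c(b,0)),"absdiff",np.abs(c(a,0)-c(b,0)).mean(), "vs pressed",np.abs(c(a,0)-c(cv2.imread("pics/s5.png").astype('f4'),0)).mean())
# head top blob in wrist view
d=ld("pics/w6.png")
for z in(.092,.110):print(z,w2px(d,[.5586,.280,z]).round(1),w2px(d,[.493,.3035,.07]))
cv2.imwrite("pics/w6c.png",cv2.imread("pics/w6.png"))
```

```text
scene shift ((0.21957521541849978, -0.0110696653774216), 0.7894891195827061) absdiff 2.5549562 vs pressed 25.763304
0.092 [255.5 256.9] [255.19926023 158.46418058]
0.11 [255.5 268.5] [255.19926023 158.46418058]
```

View pics/w6c.png

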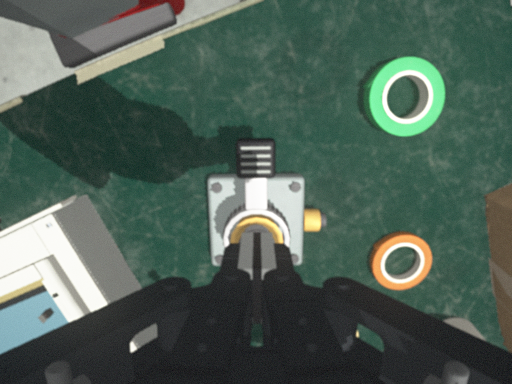

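Wrist view: the pad at (256,158) is exactly at its original forward position, and the coupler is undisturbed. In the scene view the head top is at v≈141.7 (home 141.6, standing 137.4). The gripper is clear, so I'm handing in.

```bash
python3 -c "
from station import arm
print(arm.hand_in())"
```

```text
the job is handed in; nothing more can be done
None
```

The slim plug is home in the coupler, the sleeve is back fully forward over it, and the stout plug was left where it stood; the job was handed in at about 11.5 s of the 48 s, judged by the camera views only, with no pull test on the lock.

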